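Fill the empty jar with walnuts through the jar funnel

TASK

One of the two glass jars is already full of walnuts: set the steel funnel upright in the mouth of the other, empty jar, and tip all six walnuts from the scoop through the funnel into that jar. Leave the funnel sitting in the jar, and stand the empty scoop flat on the worktop again. Leave the full jar, the pepper mill and the spice jar where they are, and keep both jars standing.

Things in the scene. Friction and masses are not known exactly. Their poses are not given: they have to be found in the camera images.
- jar_a: one of two equal clear glass jars on the worktop, 80 mm across (83 at the rolled rim), 120 mm tall, mouth 72 mm wide inside, inner floor 6 mm up, 0.55 kg, loose; origin at the centre of its underside, z up. The full jar is the one that stored_walnuts is in, the other is empty; it can be either
- jar_b: the other glass jar, equal in every way to jar_a
- stored_walnuts: the twelve walnuts stored earlier, packed in one of the jars up to about 94 mm above the worktop (they move as one lot); origin at the centre of the lot's underside, on that jar's inner floor
- funnel: steel jar funnel standing on its spout, 0.16 kg, 82 mm tall; origin at the centre of the spout's lower end, z up to the wide mouth. Spout 62 to 64 mm across (58 inside), 30 mm long, then the cone widens to 144 mm. A black handle sticks out level from the rim along -x. Seated in a jar, the cone rests on the jar's rim and the origin is about 86 mm above the jar's underside
- funnel_handle (a point): grip point at the middle of the funnel's handle, 115 mm from the funnel's axis and 68 mm above the spout's lower end; the handle is a level bar, 14 mm wide, 16 mm high, from 70 to 144 mm out; x points from the handle to the funnel's axis, z up
- scoop: open flat-bottomed steel scoop with six walnuts, 0.22 kg; origin on its underside below the bowl, x out of the open mouth, z up. Bowl 88 mm wide, x = -53 to 79 mm, sides 46 mm high; the last 42 mm of floor turn up at 20 degrees to a lip, so the walnuts stay in while it is level and roll out when the mouth is tipped down (45 degrees empties it)
- scoop_handle (a point): grip point on the scoop's handle, at x = -108 mm, 36 mm above the underside; the handle is a level black bar, 15 mm wide, 18 mm high, from x = -62 to -162 mm; axes as the scoop's
- scoop_lip (a point): middle of the scoop's pouring lip, at x = 75 mm, 16 mm above the underside; axes as the scoop's
- scoop_bowl (a point): middle of the scoop's bowl, at x = 0, 16 mm above the underside
- walnut_1: one of the six loose walnuts in the scoop, in its shell, 26 mm across, 18 g; origin at its centre
- walnut_2: one of the six loose walnuts in the scoop, in its shell, 26 mm across, 18 g; origin at its centre
- walnut_3: one of the six loose walnuts in the scoop, in its shell, 26 mm across, 18 g; origin at its centre
- walnut_4: one of the six loose walnuts in the scoop, in its shell, 26 mm across, 18 g; origin at its centre
- walnut_5: one of the six loose walnuts in the scoop, in its shell, 26 mm across, 18 g; origin at its centre
- walnut_6: one of the six loose walnuts in the scoop, in its shell, 26 mm across, 18 g; origin at its centre
- mill: wooden pepper mill, 58 mm across, 150 mm tall, standing behind the jars; leave it alone; origin at its underside
- spice_jar: small spice jar with a black cap, 44 mm across, 105 mm tall, standing behind the jars; leave it alone; origin at its underside

How it is judged:
By the outcome, as a careful person would: the job done as asked, in the order asked, and still so for the second after the job is handed in, with the robot touching nothing.
It also fails if it takes over 69 s, if anything falls off the work surface, if the arm or the gripper's body presses on something with over 40 N, if the wrist force passes 120 N, or if a joint passes its speed limit or range.

ROBOT

A 6-joint arm with a two-finger parallel gripper is mounted at the origin on a cart in front of the work surface, level with it; the furniture and walls round the work are solid. World frame = base frame: x ahead of the robot, y to its left, z up, the work surface at z = 0. Lengths are in m, angles in degrees, forces in N, time in s.
With the tool pointing down it reaches from about 0.375 to 0.925 m from the base axis. Payload 5.7 kg.
Tool frame: the origin (TCP) lies on the front face of the gripper's body, between the roots of the fingers; the fingertips stand 80 mm ahead of it and the grasp point (between the pads) lies 61 mm ahead of it (robot.nose_length is the z of the fingertips in the tool frame, in m); z points along the fingers, y is the line along which they close (so a half turn about z gives the same grasp; the last joint's range is limited). The gripper opens to 88 mm and grips with 3 to 60 N. Pads are 20 mm wide; open, the fingers measure 115 mm over their backs; the gripper's body (75 mm by 178 mm) begins 61 mm behind the grasp point.
Start: joints at [-70.422, 20.558, 86.54, -0, 72.909, -6.595], TCP at [0.265, -0.538, 0.303] pointing down, gripper open.
Joint ranges: [-170.27, 170.27], [-57.76, 135], [12.27, 136.19], [-55.21, 235.2], [11.17, 155.16], [-170.74, 170.74]. Speed limits (degrees/s): [136.94, 136.94, 180, 180, 180, 180].

INTERFACE

Orientations are given as a 3x3 rotation matrix whose columns are the frame's x, y, z axes.
In Python, from bench import robot gives the robot as it stands.
- The arm moves only by the tool move_arm, never from a script. Its arguments are lists of equal length, an entry for each row: "offset": the shift along the tool's x, y, z normalised to -1 to 1, where 1 is 7.5 cm, a list of three; "twist": the turn about the tool's z normalised to -1 to 1, where 1 is 30 degrees; "claw": the finger opening in mm, from 0 to 87.8. In form: {"offset": [[tx, ty, tz], ...], "twist": [twist, ...], "claw": [claw, ...]}. A call has 1 to 5 rows; each row shifts and turns the commanded pose from where the row before left it, along the tool's axes as they then stand; what a row does not reach is not made up. A row lasts 1/12 s, in which the tool goes at most 41.7 mm and 7.16 degrees, less where a joint would pass 70% of its speed; a pose out of reach is approached as far as the arm can. A call with a number of a shift or a turn outside -1 to 1 is refused whole. A call with a gripper value outside its range is refused whole. The fingers move at their own pace and stop on an object; "force" is the grip in N (left out, the last holds). Time passes only in rows, so rows that do not move let the fingers close. It gives the time, the measured TCP pose, the force, the opening and the grip force at its end, in the units of the state.
- robot.sense(): the state, without advancing time (a new reading comes with each control period).
- robot.read_camera(name): name is "scene" or "side" or "wrist"; returns a dict with "image" (400x640x3 uint8, blue, green, red), "intrinsics" (3x3 intrinsics, pixels), "T" (4x4, takes a point from camera to world coordinates); the wrist camera has in their place "T_tool_cam" (4x4, takes a point from camera to tool coordinates, whose origin is the TCP and whose axes are the flange's). Camera axes: x right, y up, looking along -z (the intrinsics and any distortion apply to the point x, -y, -z); pixel columns grow to the right and rows downward; lengths in m; the calibration is good to about 2 mm. A picture is of the moment at which its call begins: read the wrist's pose just before it. There is no depth.
- robot.sign_off(): hands the job in; it is judged then, once.
The state is a dict: "t": time; "joint_pos": joint angles; "joint_velocities": joint speeds; "effort": joint torques, N m; "tool_pos": TCP position; "orientation": TCP orientation; "contact_force": force on the tool from outside, world axes, zero at the start; "ft_torque": the same for the moment, N m; "finger_gap": finger opening in m; "grip_force": force on a finger pad.
Only numpy, scipy, OpenCV 4.12 (cv2) and the standard library are available. Lean on these libraries where they do the work, as an engineer would, in place of code of your own. Each camera call takes 0.05 s, during which the arm holds its last target. There are 200 camera calls.

## Working session

There is one attempt and no reset: what is moved stays moved. The work goes in short steps, Python scripts to look and compute and a tool call to move; the robot and the scene stay as the last step left them, time stands still between calls to the robot, and variables do not carry over. Pictures are saved under pics/ and viewed, at most 10 in all, crops included, and the job is handed in when it is done.

Besides the shell and the picture viewer there is one more tool, called after "Call:" as a command line: name --pt "numbers of a row" for each row, then --argument value for the rest. move_arm: Moves the arm, as the interface text tells. Its arguments: {"type":"object","properties":{"offset":{"type":"array"},"twist":{"type":"array"},"claw":{"type":"array"},"force":{"type":"number"}},"required":["offset","twist","claw"]}

```bash
mkdir -p pics; ls; python3 - <<'E'
from bench import robot
import cv2,numpy as np
s=robot.sense();print(s['t'],s['tool_pos'],np.round(s['orientation'],3).tolist())
for n in("scene","side","wrist"):
    c=robot.read_camera(n);cv2.imwrite(f"pics/{n}0.png",c["image"])
    print(n,np.round(c["intrinsics"],1).tolist(),np.round(c.get("T",c.get("T_tool_cam")),4).tolist(),[k for k in c])
E
```

```text
pics
0.0 [ 0.2644632  -0.53798601  0.30183492] [[0.897, 0.441, -0.001], [0.441, -0.897, 0.002], [0.0, -0.002, -1.0]]
scene [[425.7, 0.0, 319.0], [0.0, 425.7, 201.4], [0.0, 0.0, 1.0]] [[-0.7535, 0.3668, -0.5456, -0.0446], [-0.6572, -0.4419, 0.6106, 0.6903], [-0.0171, 0.8187, 0.574, 0.678], [0.0, 0.0, 0.0, 1.0]] ['image', 'intrinsics', 'T']
side [[413.4, 0.0, 318.1], [0.0, 413.4, 199.0], [0.0, 0.0, 1.0]] [[-0.9923, -0.1079, 0.0617, 0.5848], [0.1242, -0.8783, 0.4616, 0.5004], [0.0044, 0.4657, 0.8849, 0.9872], [0.0, 0.0, 0.0, 1.0]] ['image', 'intrinsics', 'T']
wrist [[295.0, 0.0, 319.2], [0.0, 295.0, 198.2], [0.0, 0.0, 1.0]] [[-0.0002, 0.9563, 0.2923, 0.0801], [1.0, 0.0001, 0.0005, 0.0011], [0.0005, 0.2923, -0.9563, -0.0824], [0.0, 0.0, 0.0, 1.0]] ['image', 'intrinsics', 'T_tool_cam']
```

View pics/scene0.png

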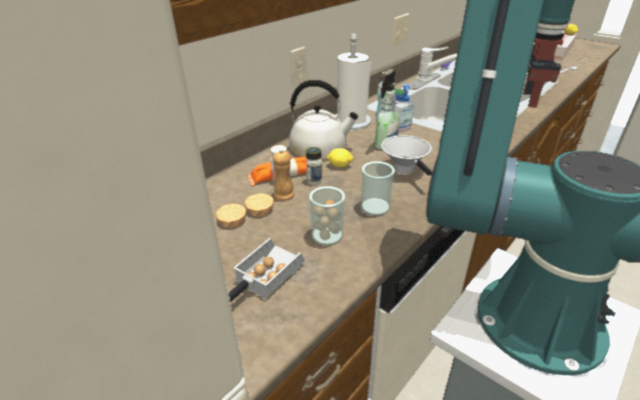

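View pics/side0.png

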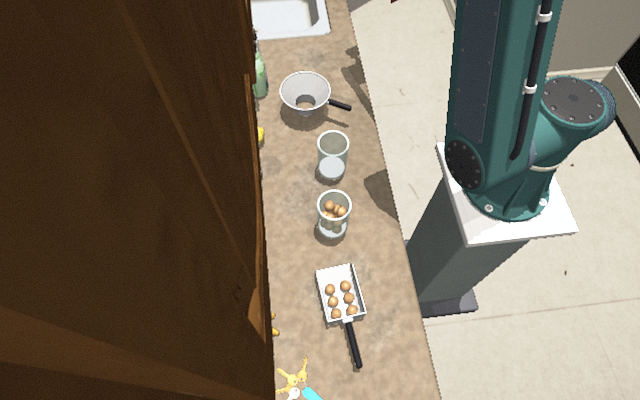

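Scene: the full jar is near (327,215), the empty jar near (377,190), the funnel at (405,155) and the scoop at (268,268), its handle partly hidden. Side: the funnel rim is at (305,93) with its handle tip at (350,106). The empty jar's rim is at (333,148), the full jar's at (334,207), and the scoop at (341,293) has its handle running to (358,365).

```bash
cat > h.py <<'E'
import numpy as np,cv2
from bench import robot
def camT(c,s=None):
    if "T" in c: return c["T"]
    M=np.eye(4);M[:3,:3]=s["orientation"];M[:3,3]=s["tool_pos"];return M@c["T_tool_cam"]
def ray(K,T,p):
    d=np.array([(p[0]-K[0,2])/K[0,0],-(p[1]-K[1,2])/K[1,1],-1.]);d=T[:3,:3]@d
    return T[:3,3],d/np.linalg.norm(d)
def onz(r,z): o,d=r;return o+d*(z-o[2])/d[2]
def tri(rs):
    A=sum(np.eye(3)-np.outer(d,d) for o,d in rs);b=sum((np.eye(3)-np.outer(d,d))@o for o,d in rs)
    x=np.linalg.solve(A,b);return x,[np.linalg.norm(np.cross(x-o,d)) for o,d in rs]
def proj(K,T,X):
    p=T[:3,:3].T@(np.asarray(X)-T[:3,3]);return K[0,2]-K[0,0]*p[0]/p[2],K[1,2]+K[1,1]*p[1]/p[2]
E
python3 - <<'E'
import cv2,numpy as np
a=cv2.imread("pics/side0.png")[65:375,265:385];b=cv2.imread("pics/scene0.png")[130:310,220:445]
a=cv2.resize(a[:190],None,fx=3,fy=3,interpolation=2);
b=cv2.resize(b,None,fx=3,fy=3,interpolation=2)
a2=cv2.resize(cv2.imread("pics/side0.png")[255:375,305:375],None,fx=4.75,fy=4.75,interpolation=2)[:570]
cv2.imwrite("pics/a.png",np.hstack([a,a2]));cv2.imwrite("pics/b.png",b);print(a.shape,a2.shape,b.shape)
E
```

```text
(570, 360, 3) (570, 332, 3) (540, 675, 3)
```

View pics/a.png

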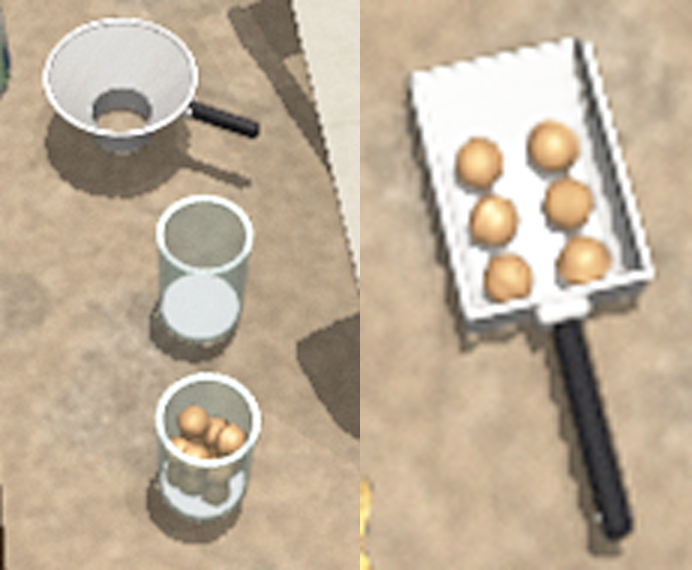

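View pics/b.png

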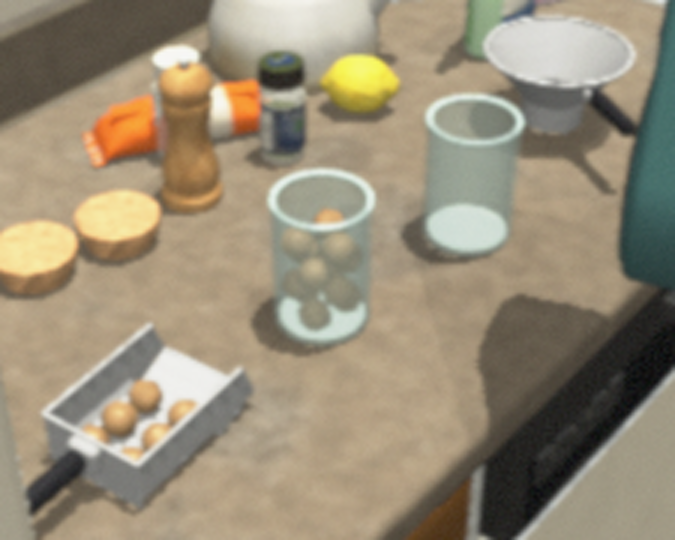

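Crop a (side ×3): the funnel rim spans x 44–198 and y 18–136, with its handle from (190,110) to (258,129). The empty jar's rim spans 156–253 by 196–281, and the full jar's 156–261 by 374–466. The scoop's corners and handle axis (568,320)–(620,530) are clear. Crop b (scene ×3) shows the same rims and the four corners of the scoop's walls, so I triangulate.

```bash
python3 - <<'E'
from h import *
from scipy.optimize import least_squares
c1=robot.read_camera("side");c2=robot.read_camera("scene")
S=lambda p:ray(c1["intrinsics"],c1["T"],(p[0]/3+265-.33,p[1]/3+65-.33))
S2=lambda p:ray(c1["intrinsics"],c1["T"],((p[0]-360)/4.75+305-.4,p[1]/4.75+255-.4))
B=lambda p:ray(c2["intrinsics"],c2["T"],(p[0]/3+220-.33,p[1]/3+130-.33))
def rim(n,s,b):
    rs=[S(p) for p in s]+[B(p) for p in b]
    f=lambda v:[np.hypot(*(onz(r,v[2])[:2]-v[:2]))-v[3] for r in rs]
    q=least_squares(f,[.6,0,.1,.05]);print(n,np.round(q.x,4),"res",np.round(np.abs(q.fun).max(),4))
rim("empty",[(156,238),(253,238),(205,196),(205,281)],[(426,118),(524,120),(475,95),(475,144)])
rim("full",[(156,420),(261,420),(208,374),(208,466)],[(268,198),(375,205),(322,170),(322,234)])
rim("funnel",[(44,75),(198,80),(120,18),(122,136)],[(484,50),(635,55),(558,16),(560,93)])
P=[]
for n,a,b in[("rearfar",(467,320),(45,412)),("rearnear",(650,278),(138,463)),("frontfar",(412,75),(152,327)),("frontnear",(580,40),(243,373))]:
    x,e=tri([S2(a),B(b)]);P.append(x);print(n,np.round(x,4),np.round(e,4))
P=np.array(P);print("centre",P.mean(0),"x-axis ang",[np.degrees(np.arctan2(*(P[i+2]-P[i])[1::-1])) for i in(0,1)],"widths",np.linalg.norm(P[0]-P[1]),np.linalg.norm(P[2]-P[3]),np.linalg.norm(P[0]-P[2]))
print("scoop handle top@.045",[np.round(onz(S2(p),.045),4) for p in[(568,325),(620,530)]])
print("funnel handle@.076",[np.round(onz(S(p),.072),4) for p in[(193,110),(257,130)]], [np.round(onz(B(p),.072),4) for p in[(592,95),(632,130)]])
print("tri hs",tri([S((190,110)),B((592,95))]))
for n,p in[("mill base",(192,200)),("spice base",(284,155))]: print(n,onz(B(p),0))
print("cabinet/edge: counter front edge",[onz(ray(c1["intrinsics"],c1["T"],p),0) for p in[(367,100),(410,250)]])
E
```

```text
empty [ 0.4663 -0.1074  0.1185  0.0419] res 0.0036
full [0.4884 0.0652 0.1157 0.042 ] res 0.0024
funnel [ 0.5152 -0.3354  0.0729  0.0766] res 0.0064
rearfar [0.537  0.3166 0.0436] [0.0016 0.0016]
rearnear [0.4484 0.3085 0.0451] [0.0014 0.0014]
frontfar [0.5492 0.1969 0.0404] [0.0013 0.0013]
frontnear [0.4622 0.1873 0.0362] [0.0008 0.0008]
centre [0.49920936 0.25230381 0.04134623] x-axis ang [np.float64(-84.17604760527067), np.float64(-83.5034225763293)] widths 0.08890417432235184 0.08755821665817817 0.1203551415411781
scoop handle top@.045 [array([0.491 , 0.3265, 0.045 ]), array([0.4821, 0.4178, 0.045 ])]
funnel handle@.076 [array([ 0.451 , -0.2861,  0.072 ]), array([ 0.3944, -0.2547,  0.072 ])] [array([ 0.4474, -0.2817,  0.072 ]), array([ 0.3869, -0.2488,  0.072 ])]
tri hs (array([ 0.45284602, -0.29227864,  0.06529676]), [np.float64(8.42110265938533e-05), np.float64(8.421102659393754e-05)])
mill base [0.69324363 0.01418914 0.        ]
spice base [ 0.6789131  -0.10036633  0.        ]
cabinet/edge: counter front edge [array([ 0.3232165 , -0.33909123,  0.        ]), array([ 3.02860139e-01,  1.58865003e-01, -1.11022302e-16])]
```

The heights check out: jar rims about 0.117 m, scoop walls about 0.042 m, funnel handle about 0.066 m. The full jar is the one at y=+0.065. I now move above the funnel handle at about (0.420,-0.271).

Call:
move_arm --pt "0.43 -0.285 0.08" --pt "0.43 -0.285 0.08" --pt "0.43 -0.285 0.08" --pt "0.43 -0.285 0.08" --pt "0.43 -0.285 0.08" --twist '[0, 0, 0, 0, 0]' --claw '[60, 60, 60, 60, 60]'

```text
t: 0.67
tool_pos: [0.3626, -0.3699, 0.2724]
orientation: [[0.898, 0.44, 0.0], [0.44, -0.898, 0.0], [0.0, -0.0, -1.0]]
contact_force: [0.4, 0.7, -0.7]
finger_gap: 0.0609
grip_force: 0.0
```

Call:
move_arm --pt "0.43 -0.285 0.08" --pt "0.43 -0.285 0.08" --pt "0.43 -0.285 0.08" --pt "0 0 0" --pt "0 0 0" --twist '[0, 0, 0, -0.235, -0.235]' --claw '[60, 60, 60, 60, 60]'

```text
t: 1.08
tool_pos: [0.4215, -0.2686, 0.2542]
orientation: [[0.757, 0.654, -0.001], [0.654, -0.757, 0.001], [0.0, -0.001, -1.0]]
contact_force: [-0.3, -0.4, -0.5]
finger_gap: 0.0598
grip_force: 0.0
```

Call:
move_arm --pt "0 0 0" --pt "0 0 0" --pt "0 0 0" --pt "0 0 0" --pt "0 0 0" --twist '[-0.235, -0.235, -0.235, -0.235, -0.235]' --claw '[60, 60, 60, 60, 60]'

```text
t: 1.5
tool_pos: [0.4208, -0.2711, 0.2546]
orientation: [[0.244, 0.97, -0.0], [0.97, -0.244, 0.0], [0.0, -0.0, -1.0]]
contact_force: [-0.1, 0.0, 0.2]
finger_gap: 0.0599
grip_force: 0.0
```

Call:
move_arm --pt "0 0 0" --pt "0 0 0" --pt "0 0 0" --pt "0 0 0" --pt "0 0 0" --twist '[-0.235, -0.235, -0.235, -0.235, -0.235]' --claw '[60, 60, 60, 60, 60]'

```text
t: 1.92
tool_pos: [0.4207, -0.2712, 0.2546]
orientation: [[-0.36, 0.933, -0.0], [0.933, 0.36, 0.0], [0.0, -0.0, -1.0]]
contact_force: [0.1, 0.1, 0.0]
finger_gap: 0.0601
grip_force: 0.0
```

Call:
move_arm --pt "0 0 0" --pt "0 0 0" --pt "0 0 0" --pt "0 0 0" --pt "0 0 0" --twist '[-0.235, -0.235, -0.235, -0.235, -0.235]' --claw '[60, 60, 60, 60, 60]'

```text
t: 2.33
tool_pos: [0.4207, -0.2712, 0.2546]
orientation: [[-0.833, 0.554, -0.0], [0.554, 0.833, 0.0], [0.0, 0.0, -1.0]]
contact_force: [0.7, -0.2, -0.2]
finger_gap: 0.0603
grip_force: 0.0
```

```bash
python3 - <<'E'
from h import *
s=robot.sense();c=robot.read_camera("wrist");cv2.imwrite("pics/w1.png",c["image"])
o=s["orientation"];print(s["t"],s["tool_pos"],np.degrees(np.arctan2(o[1,0],o[0,0])),s["joint_pos"])
T=camT(c,s);K=c["intrinsics"]
for X in[(.42,-.271,.068),(.5152,-.3354,.082)]:print(proj(K,T,X))
E
```

```text
2.3333 [ 0.4207113  -0.27115449  0.25459752] 146.3717794132455 [-4.07168709e+01  1.54555916e+01  1.02013881e+02  4.20370105e-03
  6.25414488e+01 -9.70905886e+01]
(np.float64(319.7702542128704), np.float64(195.19000638934983))
(np.float64(318.87086091970264), np.float64(307.32730068095555))
```

View pics/w1.png

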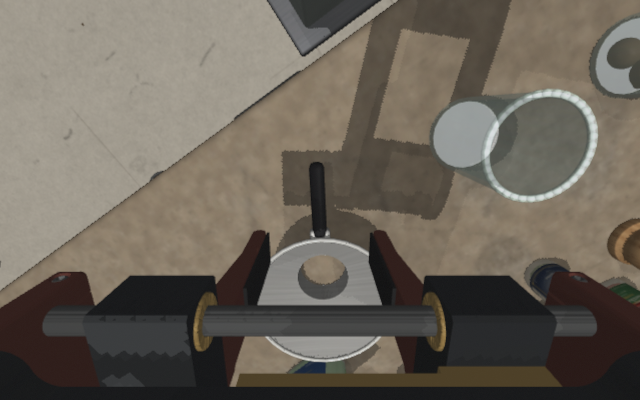

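Wrist view: the funnel rim is centred near (321,300), spanning x 258–384 and y 240–361. Its handle runs from (317,163) to (320,235), about 2° off the tool's axis. The empty jar's rim spans x 484–598 and y 89–201.

```bash
python3 - <<'E'
from h import *
from scipy.optimize import least_squares
s=robot.sense();c=robot.read_camera("wrist");T=camT(c,s);K=c["intrinsics"]
R=lambda p:ray(K,T,p)
def fit(n,ps,z,r):
    q=least_squares(lambda v:[np.hypot(*(onz(R(p),z)[:2]-v[:2]))-r for p in ps],[.5,-.2]);print(n,np.round(q.x,4),np.round(q.fun,4))
    return q.x
j=fit("jar",[(484,150),(598,140),(556,89),(525,201),(583,103),(497,186)],.119,.0415)
f=fit("fun",[(258,285),(385,285),(321,240),(321,361)],.081,.072)
h=[onz(R(p),.07) for p in[(317,163),(320,234)]];print("handle",np.round(h,4),"ang",np.degrees(np.arctan2(*(h[0]-h[1])[1::-1])),"len",np.linalg.norm(h[0]-h[1]))
for n in(0,1):print("axis->handle end dist",np.linalg.norm(h[n][:2]-f),np.degrees(np.arctan2(*(h[n][:2]-f)[::-1])))
# side-view rims at known heights, for comparison
for n in("side","scene"):
    c=robot.read_camera(n);T=c["T"];K=c["intrinsics"]
    if n=="side":
        g=lambda L:[(x/3+264.67,y/3+64.67) for x,y in L]
        a=[(156,238),(253,238),(205,196),(205,281)];b=[(44,75),(198,80),(120,18),(122,136)]
    else:
        g=lambda L:[(x/3+219.67,y/3+129.67) for x,y in L]
        a=[(426,118),(524,120),(475,95),(475,144)];b=[(484,50),(635,55),(558,16),(560,93)]
    fit(n+" jar",g(a),.119,.0415);fit(n+" fun",g(b),.081,.072)
E
```

```text
jar [ 0.4662 -0.1076] [-0.0002 -0.0004 -0.0005 -0.0008 -0.0023 -0.0023]
fun [ 0.5164 -0.3321] [-0.0041 -0.0041  0.0016 -0.0014]
handle [[ 0.3925 -0.2561  0.07  ]
 [ 0.4529 -0.2923  0.07  ]] ang 149.06209403524994 len 0.07043836435896235
axis->handle end dist 0.14535179605944945 148.48089310911382
axis->handle end dist 0.07492046279933989 147.93446347458337
side jar [ 0.4673 -0.1056] [-0.0002 -0.0003  0.0024  0.0024]
side fun [ 0.515  -0.3291] [0.0019 0.0019 0.0023 0.0021]
scene jar [ 0.4649 -0.1081] [-0.0001 -0.0001 -0.0007 -0.0007]
scene fun [ 0.5083 -0.3204] [0.0015 0.0016 0.0093 0.0093]
```

Call:
move_arm --pt "0.03 -0.022 0.3" --pt "0 0 0.4" --pt "0 0 0.4" --pt "0 0 0.4" --pt "0 0 0.175" --twist '[-0.07, 0, 0, 0, 0]' --claw '[50, 50, 50, 50, 50]'

```text
t: 2.95
tool_pos: [0.4167, -0.2702, 0.1261]
orientation: [[-0.847, 0.531, -0.003], [0.531, 0.847, 0.003], [0.004, 0.001, -1.0]]
contact_force: [-0.5, -0.3, 0.2]
finger_gap: 0.0499
grip_force: 0.0
```

Call:
move_arm --pt "0 0 0" --pt "0 0 0" --pt "0 0 0" --pt "0 0 0" --pt "0 0 0" --twist '[0, 0, 0, 0, 0]' --claw '[5, 5, 5, 5, 5]' --force 55

```text
t: 3.37
tool_pos: [0.4187, -0.2719, 0.1303]
orientation: [[-0.849, 0.529, 0.002], [0.528, 0.849, -0.002], [-0.003, -0.0, -1.0]]
contact_force: [0.2, 0.8, 0.8]
finger_gap: 0.0202
grip_force: 0.0
```

Call:
move_arm --pt "0 0 0" --pt "0 0 0" --pt "0 0 0" --pt "0 0 -0.07" --pt "0 0 -0.13" --twist '[0, 0, 0, 0, 0]' --claw '[5, 5, 5, 5, 5]'

```text
t: 3.78
tool_pos: [0.4171, -0.2705, 0.1436]
orientation: [[-0.849, 0.528, -0.002], [0.528, 0.849, 0.002], [0.003, 0.001, -1.0]]
contact_force: [0.1, -0.8, -1.1]
finger_gap: 0.0134
grip_force: 54.9
```

Call:
move_arm --pt "0 0 -0.3" --pt "0 0 -0.4" --pt "0 0 -0.4" --pt "0 0 -0.4" --pt "0 0 -0.2" --twist '[0, 0, 0, 0, 0]' --claw '[5, 5, 5, 5, 5]'

```text
t: 4.2
tool_pos: [0.4186, -0.2717, 0.2756]
orientation: [[-0.849, 0.528, 0.003], [0.528, 0.849, -0.002], [-0.004, -0.0, -1.0]]
contact_force: [0.9, -0.2, -1.7]
finger_gap: 0.0137
grip_force: 54.9
```

```bash
python3 - <<'E'
from h import *
s=robot.sense();print(s["t"],s["tool_pos"],s["finger_gap"],s["grip_force"],s["contact_force"],s["ft_torque"])
o=s["orientation"];print(np.degrees(np.arctan2(o[1,0],o[0,0])))
a=robot.read_camera("side")["image"][0:260,230:430];b=robot.read_camera("scene")["image"][60:260,340:560]
w=robot.read_camera("wrist")["image"]
cv2.imwrite("pics/c1.png",np.hstack([cv2.resize(a,(400,520)),cv2.resize(w,(400,520*1))]) if 0 else np.hstack([cv2.resize(a,(400,520)),cv2.resize(b,(400,520))]))
cv2.imwrite("pics/w2.png",w)
E
```

```text
4.2 [ 0.41862382 -0.27170059  0.27556224] 0.013665453047122023 54.93842840194702 [ 0.91632763 -0.17107357 -1.72185475] [ 4.64749347e-02 -8.21475034e-05 -2.41110000e-03]
148.13130040296207
```

View pics/c1.png

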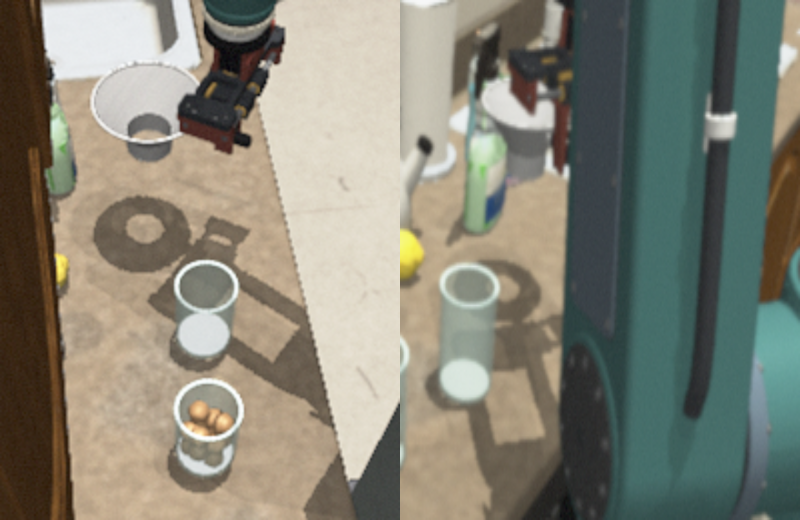

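The funnel hangs level, its rim at (145,100) in the left crop, and clears the jar tops. I twist it so its handle points clear of the full jar and carry it over the empty jar.

Call:
move_arm --pt "0 0 0" --pt "0 0 0" --pt "0 0 0" --pt "0 0 0" --pt "0 0 0" --twist '[0.15, 0.225, 0.225, 0.2, 0.137]' --claw '[5, 5, 5, 5, 5]'

```text
t: 4.77
tool_pos: [0.4169, -0.2703, 0.2695]
orientation: [[-0.495, 0.869, -0.003], [0.869, 0.495, 0.003], [0.004, -0.001, -1.0]]
contact_force: [-0.1, 0.5, -1.5]
finger_gap: 0.0139
grip_force: 54.9
```

Call:
move_arm --pt "0.2 0.106 0" --pt "0.35 0.186 0" --pt "0.4 0.212 0" --pt "0.4 0.212 0" --pt "0.4 0.212 0" --twist '[0, 0, 0, 0, 0]' --claw '[5, 5, 5, 5, 5]'

```text
t: 5.18
tool_pos: [0.411, -0.1209, 0.2697]
orientation: [[-0.499, 0.866, -0.004], [0.866, 0.499, 0.002], [0.004, -0.002, -1.0]]
contact_force: [0.8, -0.6, -1.4]
finger_gap: 0.0136
grip_force: 54.9
```

Call:
move_arm --pt "0.4 0.212 0" --pt "0.4 0.212 0" --pt "0.35 0.186 0" --pt "0.2 0.106 0" --pt "0 0 0" --twist '[0, 0, 0, 0, 0]' --claw '[5, 5, 5, 5, 5]'

```text
t: 5.6
tool_pos: [0.4062, -0.0052, 0.2698]
orientation: [[-0.503, 0.864, -0.004], [0.864, 0.503, 0.002], [0.004, -0.003, -1.0]]
contact_force: [-0.6, 0.1, -2.0]
finger_gap: 0.0136
grip_force: 54.9
```

```bash
python3 - <<'E'
from h import *
s=robot.sense();print(s["t"],s["tool_pos"],s["finger_gap"],s["grip_force"])
o=s["orientation"];y=np.arctan2(o[1,0],o[0,0]);print(np.degrees(y))
ax=s["tool_pos"][:2]-.1145*np.array([np.cos(y),np.sin(y)]);print("axis est",ax,"jar .4665 -.1074")
c=robot.read_camera("side");a=c["image"];b=robot.read_camera("scene")["image"]
K,T=c["intrinsics"],c["T"]
print("exp rim ctr",proj(K,T,(*ax,s["tool_pos"][2]-.129+.081)),"spout end",proj(K,T,(*ax,s["tool_pos"][2]-.129)),"jar rim",proj(K,T,(.4665,-.1074,.119)))
cv2.imwrite("pics/c2.png",np.hstack([cv2.resize(a[90:250,270:400],(455,560),interpolation=2),cv2.resize(b[100:260,330:425],(333,560),interpolation=2)]))
E
```

```text
5.6 [ 0.40623218 -0.00522781  0.2698228 ] 0.013560483518394735 54.93829965591431
120.18445858001427
axis est [ 0.46380112 -0.10420289] jar .4665 -.1074
exp rim ctr (np.float64(335.986148891394), np.float64(118.50458371916822)) spout end (np.float64(334.607305836291), np.float64(139.13652720284247)) jar rim (np.float64(333.0440941459797), np.float64(143.2982003690865))
```

View pics/c2.png

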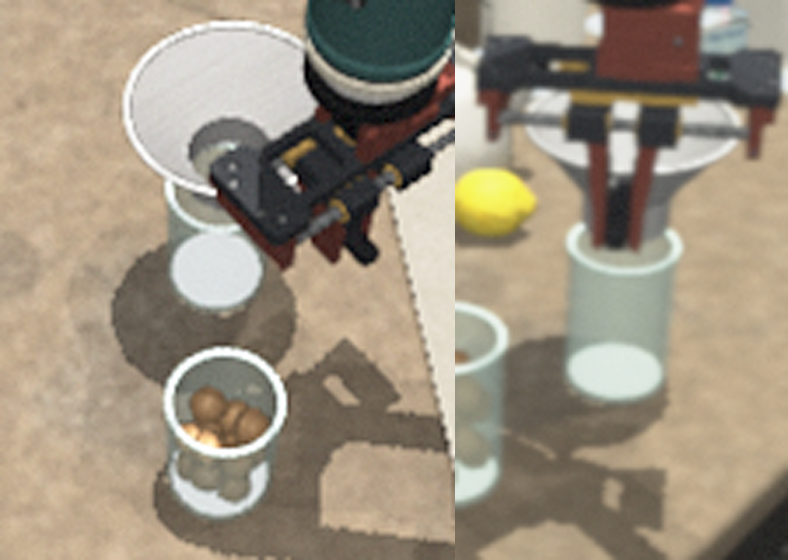

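The funnel is over the empty jar. Its rim (left crop) has its left edge at (123,105), top at (225,20) and bottom at about (215,197). I let it settle and then fit the rim against the jar.

Call:
move_arm --pt "0 0 0" --pt "0 0 0" --pt "0 0 0" --twist '[0, 0, 0]' --claw '[5, 5, 5]'

```text
t: 5.95
tool_pos: [0.4085, -0.0093, 0.2713]
orientation: [[-0.499, 0.867, -0.0], [0.867, 0.499, 0.0], [0.0, -0.0, -1.0]]
contact_force: [-0.4, -0.1, -1.6]
finger_gap: 0.0137
grip_force: 54.9
```

```bash
python3 - <<'E'
from h import *
from scipy.optimize import least_squares
s=robot.sense();p=s["tool_pos"]
o=s["orientation"];y=np.arctan2(o[1,0],o[0,0])
ax=p[:2]-.1145*np.array([np.cos(y),np.sin(y)]);print(p,"axis est",ax)
c=robot.read_camera("side");K,T=c["intrinsics"],c["T"];im=c["image"]
# funnel rim: bright pixels on the outermost left/top of rim
g=cv2.cvtColor(im,6);hsv=cv2.cvtColor(im,cv2.COLOR_BGR2HSV)
z=p[2]-.129+.081
pts=[]
for a in range(60,300,6):
    w=np.radians(a);prof=[]
    for r in np.arange(.06,.085,.0005):
        # wall of the ring seen in the world plane z, about the estimated axis
        u,v=proj(K,T,(ax[0]+r*np.cos(w),ax[1]+r*np.sin(w),z));prof.append(cv2.getRectSubPix(hsv[:,:,1].astype(np.float32),(1,1),(u,v))[0,0])
    prof=np.array(prof);d=np.diff(cv2.GaussianBlur(prof[:,None],(1,7),0)[:,0])
    if d.max()>3: pts.append((a,.06+.0005*(d.argmax()+.5)))
pts=np.array(pts)
for zz in(z,z+.003):pass
X=ax+pts[:,1:]*np.c_[np.cos(np.radians(pts[:,0])),np.sin(np.radians(pts[:,0]))]
q=least_squares(lambda v:np.hypot(*(X-v[:2]).T)-v[2],[*ax,.072],loss="soft_l1",f_scale=.001);print(q.x,len(X),np.round(pts[:,1]*1e3,1).tolist())
E
```

```text
[ 0.40852166 -0.00925753  0.27130766] axis est [ 0.46563248 -0.10849766]
[ 0.46624394 -0.10663908  0.07310994] 35 [78.2, 61.2, 67.8, 76.2, 83.7, 75.2, 78.8, 68.2, 81.2, 67.8, 72.8, 70.2, 74.2, 68.8, 69.2, 64.8, 61.8, 79.2, 75.8, 72.2, 74.2, 76.8, 81.2, 71.8, 70.8, 70.8, 70.8, 71.8, 70.8, 70.8, 71.2, 71.8, 71.2, 71.2, 70.8]
```

Call:
move_arm --pt "0 0 0.1" --pt "0 0 0.15" --pt "0 0 0.15" --pt "0 0 0.1" --pt "0 0 0" --twist '[0, 0, 0, 0, 0]' --claw '[5, 5, 5, 5, 5]'

```text
t: 6.42
tool_pos: [0.4076, -0.0085, 0.2325]
orientation: [[-0.5, 0.866, -0.003], [0.866, 0.5, 0.0], [0.002, -0.002, -1.0]]
contact_force: [0.2, -0.7, -1.3]
finger_gap: 0.0136
grip_force: 54.9
```

Call:
move_arm --pt "0 0 0.08" --pt "0 0 0.08" --pt "0 0 0.04" --pt "0 0 0" --pt "0 0 0" --twist '[0, 0, 0, 0, 0]' --claw '[5, 5, 5, 5, 5]'

```text
t: 6.83
tool_pos: [0.4087, -0.0085, 0.2192]
orientation: [[-0.5, 0.866, 0.0], [0.866, 0.5, -0.0], [-0.001, 0.0, -1.0]]
contact_force: [0.5, -0.6, -1.8]
finger_gap: 0.0134
grip_force: 54.9
```

Call:
move_arm --pt "0 0 0.03" --pt "0 0 0" --pt "0 0 0" --twist '[0, 0, 0]' --claw '[5, 5, 5]'

```text
t: 7.08
tool_pos: [0.409, -0.0085, 0.2172]
orientation: [[-0.5, 0.866, 0.001], [0.866, 0.5, -0.0], [-0.001, 0.001, -1.0]]
contact_force: [0.5, -1.7, 2.5]
finger_gap: 0.0138
grip_force: 55.0
```

Call:
move_arm --pt "0 0 0" --pt "0 0 0" --pt "0 0 0" --pt "0 0 0" --pt "0 0 0" --twist '[0, 0, 0, 0, 0]' --claw '[20, 30, 40, 50, 50]'

```text
t: 7.5
tool_pos: [0.4082, -0.0082, 0.2167]
orientation: [[-0.5, 0.866, -0.0], [0.866, 0.5, 0.0], [0.0, -0.0, -1.0]]
contact_force: [-0.4, 0.6, 0.2]
finger_gap: 0.0434
grip_force: 0.0
```

Call:
move_arm --pt "0 0 -0.1" --pt "0 0 -0.2" --pt "0 0 -0.4" --pt "0 0 -0.4" --pt "0 0 -0.2" --twist '[0, 0, 0, 0, 0]' --claw '[50, 50, 50, 50, 50]'

```text
t: 7.92
tool_pos: [0.4094, -0.0084, 0.3177]
orientation: [[-0.5, 0.866, 0.004], [0.866, 0.5, -0.001], [-0.002, 0.003, -1.0]]
contact_force: [1.0, 0.0, 0.7]
finger_gap: 0.0496
grip_force: 0.0
```

```bash
python3 - <<'E'
from h import *
s=robot.sense();print(s["t"],s["tool_pos"],s["finger_gap"],s["joint_pos"])
a=robot.read_camera("side")["image"];b=robot.read_camera("scene")["image"]
cv2.imwrite("pics/c3.png",np.hstack([cv2.resize(a[90:250,270:400],(455,560),interpolation=2),cv2.resize(b[100:260,330:425],(333,560),interpolation=2)]))
E
```

```text
7.9167 [ 0.409392   -0.00844176  0.31772933] 0.04964859298799581 [-1.08748042e+01  3.37831343e+00  1.07203306e+02  9.60293537e-03
  6.92016129e+01 -4.08943693e+01]
```

View pics/c3.png

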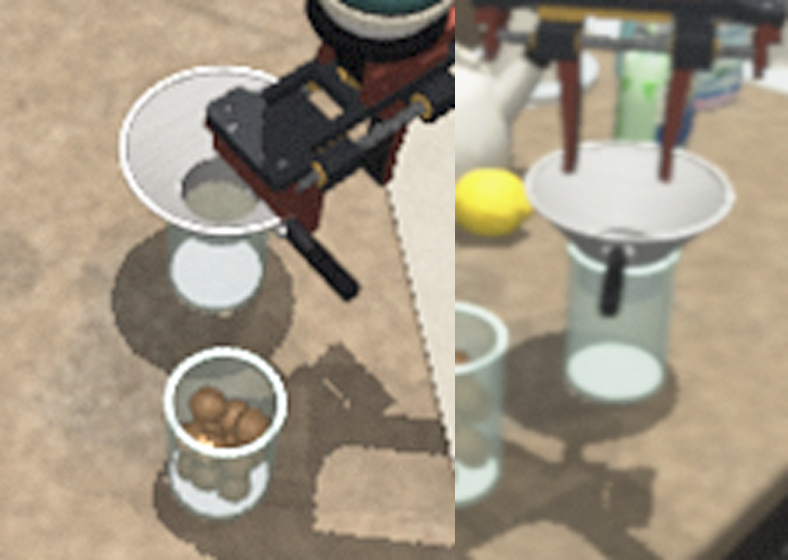

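The funnel sits upright in the empty jar, level in both views, with the handle pointing clear. Now to a hover above the scoop handle at (0.487,0.367), at yaw 95.7°.

Call:
move_arm --pt "0 0 0" --pt "0 0 0" --pt "0 0 0" --pt "0 0 0" --pt "0.4 0.125 0" --twist '[0.2, 0.2, 0.2, 0.21, 0]' --claw '[50, 50, 50, 50, 50]'

```text
t: 8.43
tool_pos: [0.4139, 0.0198, 0.3132]
orientation: [[-0.09, 0.996, -0.002], [0.996, 0.09, -0.002], [-0.002, -0.002, -1.0]]
contact_force: [0.3, 1.1, -0.4]
finger_gap: 0.0498
grip_force: 0.0
```

Call:
move_arm --pt "0.5 0.157 0" --pt "0.5 0.157 0" --pt "0.5 0.157 0" --pt "0.5 0.157 0" --pt "0.5 0.157 0" --twist '[0, 0, 0, 0, 0]' --claw '[50, 50, 50, 50, 50]'

```text
t: 8.85
tool_pos: [0.454, 0.2167, 0.3131]
orientation: [[-0.1, 0.995, -0.002], [0.995, 0.1, -0.001], [-0.0, -0.002, -1.0]]
contact_force: [1.0, -1.3, 0.5]
finger_gap: 0.0501
grip_force: 0.0
```

Call:
move_arm --pt "0.5 0.157 0" --pt "0.5 0.157 0" --pt "0.5 0.157 0" --pt "0.48 0.153 0.1" --pt "0 0 0.4" --twist '[0, 0, 0, 0, 0]' --claw '[50, 50, 50, 50, 50]'

```text
t: 9.27
tool_pos: [0.4898, 0.3749, 0.2794]
orientation: [[-0.103, 0.995, 0.009], [0.995, 0.103, 0.008], [0.007, 0.009, -1.0]]
contact_force: [0.9, -0.1, 0.5]
finger_gap: 0.0502
grip_force: 0.0
```

Call:
move_arm --pt "0 0 0.4" --pt "0 0 0" --pt "0 0 0" --twist '[0, 0, 0]' --claw '[50, 50, 50]'

```text
t: 9.52
tool_pos: [0.4848, 0.3664, 0.2444]
orientation: [[-0.1, 0.995, -0.006], [0.995, 0.1, -0.003], [-0.003, -0.006, -1.0]]
contact_force: [0.5, 0.3, 1.1]
finger_gap: 0.0501
grip_force: 0.0
```

```bash
python3 - <<'E'
from h import *
s=robot.sense();p=s["tool_pos"];o=s["orientation"];print(s["t"],p,np.degrees(np.arctan2(o[1,0],o[0,0])))
c=robot.read_camera("wrist");im=c["image"];cv2.imwrite("pics/w3.png",im);T=camT(c,s);K=c["intrinsics"]
for X in[(.4873,.3673,.036),(.4927,.3126,.046),(.482,.42,.036)]:print(np.round(proj(K,T,X),1))
m=(im.max(2)<60).astype(np.uint8)
n,l,st,ce=cv2.connectedComponentsWithStats(m)
for i in range(1,n):
    if st[i,4]>150:
        ys,xs=np.where(l==i);print(st[i],ce[i].round(1),cv2.minAreaRect(np.c_[xs,ys].astype(np.float32)))
E
```

```text
9.5167 [0.48476478 0.36643951 0.24436532] 95.72874208957126
[323.  188.3]
[322.8 241.7]
[323.2 135.4]
[ 315  135   15   97 1393] [322.  182.8] ((321.9999694824219, 182.99996948242188), (95.99998474121094, 13.999998092651367), 90.0)
[    0   224   640   176 56067] [308.8 333.6] ((319.5, 311.5), (175.0, 639.0), 90.0)
[223 314 193   2 240] [331.  314.2] ((319.0, 314.4999694824219), (191.99996948242188, 0.9999998807907104), -0.0)
```

Call:
move_arm --pt "0 0 0.4" --pt "0 0 0.4" --pt "0 0 0.3" --pt "0 0 0" --pt "0 0 0" --twist '[0, 0, 0, 0, 0]' --claw '[50, 50, 50, 50, 50]'

```text
t: 9.98
tool_pos: [0.4869, 0.367, 0.1653]
orientation: [[-0.099, 0.995, -0.0], [0.995, 0.099, 0.0], [0.0, -0.0, -1.0]]
contact_force: [0.5, -0.2, 0.1]
finger_gap: 0.0501
grip_force: 0.0
```

```bash
python3 - <<'E'
from h import *
s=robot.sense();p=s["tool_pos"];print(s["t"],p)
c=robot.read_camera("wrist");im=c["image"];T=camT(c,s);K=c["intrinsics"]
print(np.round(proj(K,T,(.4873,.3673,.036)),1))
m=(im.max(2)<60).astype(np.uint8)
n,l,st,ce=cv2.connectedComponentsWithStats(m)
for i in range(1,n):
    if 300<st[i,4]<9000: print(st[i],ce[i].round(1))
k=robot.read_camera("side")
print("tip",tri([ray(K,T,(ce[np.argmin(abs(ce[:,0]-322)),0],st[[i for i in range(1,n) if 300<st[i,4]<9000][0],1])),ray(k["intrinsics"],k["T"],((622-360)/4.75+304.6,533/4.75+254.6))]))
E
```

```text
9.9833 [0.48686542 0.3670372  0.16529786]
[319.9 216.4]
[ 308  146   21  127 2422] [318.4 207.9]
[ 225  233  189   78 2959] [319.6 284.4]
tip (array([0.48275321, 0.42126946, 0.05384288]), [np.float64(0.0014544205692163066), np.float64(0.0014544205692163842)])
```

Handle centred within 1 mm. Its tip triangulates near the expected top, about 0.05 m. Descend and grip.

Call:
move_arm --pt "0 0 0.3" --pt "0 0 0.3" --pt "0 0 0.2" --pt "0 0 0.1" --pt "0 0 0" --twist '[0, 0, 0, 0, 0]' --claw '[40, 40, 40, 40, 40]'

```text
t: 10.5
tool_pos: [0.4867, 0.3674, 0.0971]
orientation: [[-0.099, 0.995, 0.0], [0.995, 0.099, 0.0], [0.0, 0.0, -1.0]]
contact_force: [-1.0, 0.9, 0.5]
finger_gap: 0.0403
grip_force: 0.0
```

Call:
move_arm --pt "0 0 0" --pt "0 0 0" --pt "0 0 0" --pt "0 0 0" --pt "0 0 0" --twist '[0, 0, 0, 0, 0]' --claw '[5, 5, 5, 5, 5]' --force 60

```text
t: 10.92
tool_pos: [0.4869, 0.3677, 0.0977]
orientation: [[-0.099, 0.995, 0.001], [0.995, 0.099, 0.001], [0.001, 0.001, -1.0]]
contact_force: [-0.6, 0.5, 3.5]
finger_gap: 0.0147
grip_force: 60.0
```

Call:
move_arm --pt "0 0 0" --pt "0 0 0" --pt "0 0 -0.05" --pt "0 0 -0.1" --pt "0 0 -0.1" --twist '[0, 0, 0, 0, 0]' --claw '[5, 5, 5, 5, 5]'

```text
t: 11.33
tool_pos: [0.4859, 0.367, 0.1155]
orientation: [[-0.1, 0.995, -0.002], [0.995, 0.099, -0.001], [-0.001, -0.002, -1.0]]
contact_force: [0.3, -0.9, -3.6]
finger_gap: 0.0142
grip_force: 60.0
```

Call:
move_arm --pt "0 0 -0.1" --pt "0 0 0" --pt "0 0 0" --twist '[0, 0, 0]' --claw '[5, 5, 5]'

```text
t: 11.58
tool_pos: [0.4869, 0.3676, 0.1238]
orientation: [[-0.1, 0.995, 0.001], [0.995, 0.1, 0.001], [0.001, 0.001, -1.0]]
contact_force: [0.6, 0.4, -3.7]
finger_gap: 0.0148
grip_force: 60.0
```

```bash
cat >> h.py <<'E'
def mom():
    s=robot.sense();p=s["tool_pos"];o=np.array(s["orientation"])
    print("t",round(s["t"],2),"p",np.round(p,4),"F",np.round(s["contact_force"],2),"M tool",np.round(o.T@s["ft_torque"],3),"gap",round(s["finger_gap"],4),"grip",round(s["grip_force"],1));return s
E
python3 - <<'E'
from h import *
mom();robot_img=robot.read_camera("side")["image"];cv2.imwrite("pics/s4.png",robot_img)
E
```

```text
t 11.58 p [0.4869 0.3676 0.1238] F [ 0.57  0.4  -3.73] M tool [-0.047  0.207  0.032] gap 0.0148 grip 60.0
```

```bash
cat >> h.py <<'E'
def tilt():
    "mouth-down tilt of the held scoop, from the row of the handle's rear end in the wrist picture"
    c=robot.read_camera("wrist");im=c["image"];K=c["intrinsics"];T=c["T_tool_cam"]
    m=(im.max(2)<60).astype(np.uint8);m=m[:,305:335].sum(1)>8
    rows=np.where(m)[0];row=rows[0];cols=np.where(im[row+6].max(1)<60)[0]
    th=np.arange(-10,95.);t=np.radians(th)
    pr=[min(proj(K,T,(x*np.cos(a)-u*np.sin(a),0,.061-x*np.sin(a)-u*np.cos(a)))[1] for x,u in((.054,.009),(.054,-.009))) for a in t]
    i=np.argmin(np.abs(np.array(pr)-row));print("handle top row",row,"tilt~",th[i],"width",len(cols),"table 0/20/40/60",[round(pr[k]) for k in(10,30,50,70)],end=" ");return im
E
python3 - <<'E'
from h import *
im=tilt();cv2.imwrite("pics/w4.png",im);mom()
k=robot.read_camera("side");g=k["image"]
# steel-white bowl area in the side view
hsv=cv2.cvtColor(g,cv2.COLOR_BGR2HSV);m=((hsv[:,:,1]<40)&(hsv[:,:,2]>150)).astype(np.uint8)[230:400,270:420]
n,l,st,ce=cv2.connectedComponentsWithStats(m);i=1+np.argmax(st[1:,4]);print("bowl",st[i]+[270,230,0,0,0])
w=((hsv[:,:,0]>8)&(hsv[:,:,0]<18)&(hsv[:,:,1]>90)&(hsv[:,:,2]>120)).astype(np.uint8);n,l,st,ce=cv2.connectedComponentsWithStats(w[:,290:400])
print([(*(ce[i]+[290,0]).round(),st[i,4]) for i in range(1,n) if st[i,4]>20])
E
```

```text
handle top row 164 tilt~ 16.0 width 25 table 0/20/40/60 [159, 166, 191, 233] t 11.68 p [0.4864 0.3672 0.123 ] F [ 0.31 -0.17 -3.  ] M tool [-0.012  0.216 -0.017] gap 0.0147 grip 60.0
bowl [316 263  26  57 474]
[(np.float64(334.0), np.float64(209.0), np.int32(201)), (np.float64(333.0), np.float64(299.0), np.int32(52)), (np.float64(336.0), np.float64(310.0), np.int32(82))]
```

```bash
python3 - <<'E'
from h import *
mom()
a=cv2.resize(robot.read_camera("side")["image"][235:385,290:390],(400,600),interpolation=2)
b=cv2.resize(robot.read_camera("scene")["image"][220:340,210:340],(400,300),interpolation=2)
w=cv2.resize(robot.read_camera("wrist")["image"],(400,300))
cv2.imwrite("pics/v9.png",np.hstack([a,np.vstack([b,w])]))
E
```

```text
t 11.73 p [0.4862 0.3672 0.1228] F [ 0.53 -0.56 -2.64] M tool [-0.1    0.26   0.027] gap 0.0144 grip 60.0
```

View pics/v9.png

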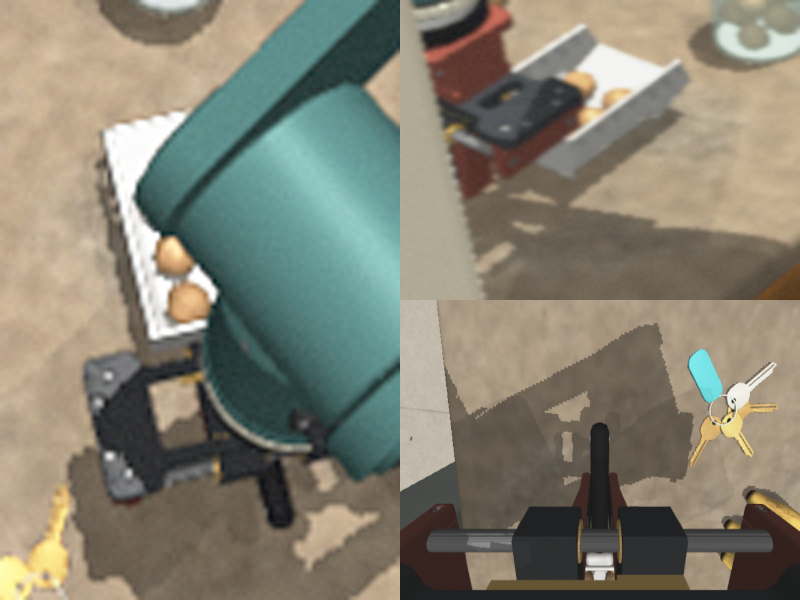

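The scoop is held level and the walnuts are in it (wrist handle tip at row 164, which I use as the zero for tilt). The move tool cannot tilt the hand, so I will let the scoop pivot between the pads over the funnel by lowering the grip force. First, lift and carry it.

Call:
move_arm --pt "0 0 -0.1" --pt "0 0 -0.2" --pt "0 0 -0.3" --pt "0 0 -0.4" --pt "0 0 -0.4" --twist '[0, 0, 0, 0, 0]' --claw '[5, 5, 5, 5, 5]'

```text
t: 12.3
tool_pos: [0.4858, 0.367, 0.2289]
orientation: [[-0.099, 0.995, -0.002], [0.995, 0.099, -0.001], [-0.001, -0.002, -1.0]]
contact_force: [1.4, 0.4, -2.9]
finger_gap: 0.0146
grip_force: 60.0
```

Call:
move_arm --pt "0 0 -0.4" --pt "0 0 -0.4" --pt "0 0 -0.4" --pt "-0.05 -0.01 -0.4" --pt "-0.12 -0.025 -0.3" --twist '[0, 0, 0, 0, 0]' --claw '[5, 5, 5, 5, 5]'

```text
t: 12.72
tool_pos: [0.4853, 0.3551, 0.3738]
orientation: [[-0.1, 0.995, 0.002], [0.995, 0.1, 0.002], [0.002, 0.003, -1.0]]
contact_force: [1.3, 0.1, -2.5]
finger_gap: 0.0145
grip_force: 60.0
```

Call:
move_arm --pt "-0.2 -0.042 -0.2" --pt "-0.3 -0.063 -0.07" --pt "-0.38 -0.079 0" --pt "-0.4 -0.084 0" --pt "-0.4 -0.084 0" --twist '[0, 0, 0, 0, 0]' --claw '[5, 5, 5, 5, 5]'

```text
t: 13.13
tool_pos: [0.4707, 0.2252, 0.3913]
orientation: [[-0.1, 0.995, 0.0], [0.995, 0.1, 0.0], [0.0, 0.0, -1.0]]
contact_force: [-0.0, 0.0, -3.4]
finger_gap: 0.0146
grip_force: 60.0
```

Call:
move_arm --pt "-0.4 -0.084 0" --pt "-0.4 -0.084 0" --pt "-0.4 -0.084 0" --pt "-0.38 -0.079 0" --pt "-0.33 -0.069 0" --twist '[0, 0, 0, 0, 0]' --claw '[5, 5, 5, 5, 5]'

```text
t: 13.55
tool_pos: [0.4547, 0.0792, 0.3911]
orientation: [[-0.099, 0.995, -0.0], [0.995, 0.099, -0.0], [-0.0, -0.0, -1.0]]
contact_force: [-0.3, 0.9, -2.8]
finger_gap: 0.0143
grip_force: 60.0
```

Call:
move_arm --pt "-0.26 -0.054 0" --pt "-0.17 -0.036 0" --pt "-0.08 -0.017 0" --pt "0 0 0" --pt "0 0 0" --twist '[0, 0, 0, 0, 0]' --claw '[5, 5, 5, 5, 5]'

```text
t: 13.97
tool_pos: [0.4515, 0.0423, 0.391]
orientation: [[-0.099, 0.995, 0.0], [0.995, 0.099, 0.001], [0.001, 0.0, -1.0]]
contact_force: [0.4, 0.6, -2.1]
finger_gap: 0.015
grip_force: 60.0
```

```bash
python3 - <<'E'
from h import *
cv2.imwrite("pics/w5.png",tilt());s=mom();print(s["joint_pos"])
p=s["tool_pos"];d=np.array([.0993,-.995]);print("axis fwd of G",(np.array([.4665,-.108])-p[:2])@d,"lateral",np.cross(d,np.array([.4665,-.108])-p[:2]))
cv2.imwrite("pics/s5.png",robot.read_camera("side")["image"]);cv2.imwrite("pics/sc5.png",robot.read_camera("scene")["image"])
E
```

```text
handle top row 164 tilt~ 16.0 width 202 table 0/20/40/60 [159, 166, 191, 233] t 14.02 p [0.4516 0.0426 0.3909] F [-0.41  0.53 -2.96] M tool [-0.055  0.265 -0.014] gap 0.0145 grip 60.0
[-3.37689033e+00  3.75085874e+00  9.60050186e+01  4.35258995e-02
  8.02503478e+01 -9.10341779e+00]
axis fwd of G 0.15133235471894763 lateral -8.434262058237656e-05<stdin>:3: DeprecationWarning: Arrays of 2-dimensional vectors are deprecated. Use arrays of 3-dimensional vectors instead. (deprecated in NumPy 2.0)
```

Call:
move_arm --pt "0 0 0" --pt "0 0 0" --twist '[0, 0]' --claw '[5, 5]' --force 40

```text
t: 14.28
tool_pos: [0.4517, 0.0426, 0.3908]
orientation: [[-0.101, 0.995, -0.0], [0.995, 0.101, 0.0], [0.0, -0.0, -1.0]]
contact_force: [0.2, 0.3, -3.3]
finger_gap: 0.0143
grip_force: 40.0
```

```bash
python3 -c "
from h import *
tilt();mom()"
```

```text
handle top row 164 tilt~ 16.0 width 198 table 0/20/40/60 [159, 166, 191, 233] t 14.33 p [0.4517 0.0425 0.3908] F [-0.39 -0.99 -2.36] M tool [-0.101  0.25  -0.028] gap 0.0148 grip 40.0
```

Call:
move_arm --pt "0 0 0" --pt "0 0 0" --twist '[0, 0]' --claw '[5, 5]' --force 32

```text
t: 14.5
tool_pos: [0.4517, 0.0422, 0.3908]
orientation: [[-0.1, 0.995, -0.0], [0.995, 0.1, 0.0], [0.0, -0.0, -1.0]]
contact_force: [-0.1, 0.2, -2.8]
finger_gap: 0.0146
grip_force: 32.0
```

```bash
python3 -c "
from h import *
tilt();mom()"
```

```text
handle top row 164 tilt~ 16.0 width 199 table 0/20/40/60 [159, 166, 191, 233] t 14.55 p [0.4516 0.0421 0.3908] F [-0.36 -0.16 -3.35] M tool [-0.063  0.261  0.001] gap 0.0147 grip 32.0
```

Call:
move_arm --pt "0 0 0" --twist '[0]' --claw '[5]' --force 26

```text
t: 14.63
tool_pos: [0.4516, 0.0421, 0.3908]
orientation: [[-0.1, 0.995, -0.0], [0.995, 0.1, 0.0], [0.0, -0.0, -1.0]]
contact_force: [0.2, -0.1, -3.1]
finger_gap: 0.0147
grip_force: 26.0
```

```bash
python3 -c "
from h import *
tilt();mom()"
```

```text
handle top row 164 tilt~ 16.0 width 199 table 0/20/40/60 [159, 166, 191, 233] t 14.68 p [0.4517 0.042  0.3908] F [-0.31 -0.38 -3.1 ] M tool [-0.089  0.248  0.009] gap 0.0151 grip 26.0
```

Call:
move_arm --pt "0 0 0" --twist '[0]' --claw '[5]' --force 22

```text
t: 14.77
tool_pos: [0.4517, 0.0419, 0.3908]
orientation: [[-0.099, 0.995, 0.0], [0.995, 0.099, 0.0], [0.0, 0.0, -1.0]]
contact_force: [0.5, 0.1, -2.9]
finger_gap: 0.0148
grip_force: 22.0
```

```bash
python3 -c "
from h import *
tilt();mom()"
```

```text
handle top row 164 tilt~ 16.0 width 199 table 0/20/40/60 [159, 166, 191, 233] t 14.82 p [0.4517 0.0419 0.3908] F [-0.38  0.09 -2.23] M tool [-0.075  0.208  0.016] gap 0.0149 grip 22.0
```

Call:
move_arm --pt "0 0 0" --twist '[0]' --claw '[5]' --force 19

```text
t: 14.9
tool_pos: [0.4517, 0.0419, 0.3909]
orientation: [[-0.099, 0.995, 0.0], [0.995, 0.099, -0.0], [-0.0, 0.0, -1.0]]
contact_force: [0.2, -1.0, -2.4]
finger_gap: 0.0148
grip_force: 19.0
```

```bash
python3 -c "
from h import *
tilt();mom()"
```

```text
handle top row 168 tilt~ 22.0 width 196 table 0/20/40/60 [159, 166, 191, 233] t 14.95 p [0.4517 0.0419 0.3908] F [-0.28  0.07 -2.66] M tool [-0.075  0.166 -0.032] gap 0.0145 grip 19.0
```

Call:
move_arm --pt "0 0 0" --twist '[0]' --claw '[5]' --force 16.5

```text
t: 15.03
tool_pos: [0.4517, 0.0419, 0.3908]
orientation: [[-0.099, 0.995, 0.0], [0.995, 0.099, 0.0], [-0.0, 0.0, -1.0]]
contact_force: [0.0, -0.4, -2.0]
finger_gap: 0.0148
grip_force: 16.5
```

```bash
python3 -c "
from h import *
tilt();mom()"
```

```text
handle top row 185 tilt~ 36.0 width 190 table 0/20/40/60 [159, 166, 191, 233] t 15.08 p [0.4516 0.042  0.3908] F [ 0.07 -0.07 -2.52] M tool [-0.071  0.275 -0.01 ] gap 0.015 grip 16.5
```

Call:
move_arm --pt "-0.1 0 -0.06" --twist '[0]' --claw '[5]' --force 19

```text
t: 15.17
tool_pos: [0.4517, 0.0353, 0.3947]
orientation: [[-0.101, 0.995, -0.002], [0.995, 0.101, 0.001], [0.002, -0.002, -1.0]]
contact_force: [-0.7, 1.5, -3.3]
finger_gap: 0.0145
grip_force: 19.0
```

```bash
python3 -c "
from h import *
cv2.imwrite('pics/w6.png',tilt());mom()
cv2.imwrite('pics/s6.png',robot.read_camera('side')['image']);cv2.imwrite('pics/sc6.png',robot.read_camera('scene')['image'])"
```

```text
handle top row 214 tilt~ 52.0 width 108 table 0/20/40/60 [159, 166, 191, 233] t 15.22 p [0.4527 0.0335 0.3961] F [ 0.45 -2.1  -0.65] M tool [-0.154 -0.33  -0.062] gap 0.0148 grip 19.0
```

Call:
move_arm --pt "-0.15 0 -0.12" --pt "-0.2 0 -0.08" --twist '[0, 0]' --claw '[5, 5]' --force 40

```text
t: 15.48
tool_pos: [0.455, 0.0081, 0.4111]
orientation: [[-0.101, 0.995, 0.0], [0.995, 0.101, 0.0], [0.0, 0.0, -1.0]]
contact_force: [0.4, 0.4, -2.0]
finger_gap: 0.0149
grip_force: 40.0
```

```bash
python3 -c "
from h import *
cv2.imwrite('pics/w7.png',tilt());mom()
a=robot.read_camera('side')['image'];b=robot.read_camera('scene')['image'];cv2.imwrite('pics/s7.png',a);cv2.imwrite('pics/sc7.png',b)
for n,im in(('s5',0),('s6',0),('s7',a),('sc5',0),('sc6',0),('sc7',b)):
    im=cv2.imread(f'pics/{n}.png');h=cv2.cvtColor(im,cv2.COLOR_BGR2HSV);w=((h[:,:,0]>5)&(h[:,:,0]<20)&(h[:,:,1]>80)&(h[:,:,2]>100)).astype(np.uint8)
    w[:,:270]=0
    k,l,st,ce=cv2.connectedComponentsWithStats(w);print(n,[(*map(int,ce[i]),int(st[i,4])) for i in range(1,k) if 12<st[i,4]<700 and ce[i][0]<400])
"
```

```text
handle top row 214 tilt~ 52.0 width 82 table 0/20/40/60 [159, 166, 191, 233] t 15.53 p [0.4562 0.0054 0.4125] F [ 1.75 -3.    0.15] M tool [-0.169 -0.341  0.03 ] gap 0.0147 grip 40.0
s5 [(329, 96, 91), (337, 111, 49), (333, 209, 277), (273, 331, 24)]
s6 [(337, 102, 36), (334, 133, 15), (333, 209, 270)]
s7 [(334, 83, 41), (333, 209, 272), (273, 331, 22)]
sc5 [(373, 96, 64), (300, 164, 219), (329, 201, 28), (358, 306, 35), (341, 323, 18), (330, 335, 16), (351, 357, 284), (332, 353, 13), (297, 367, 37), (359, 387, 136), (279, 385, 63), (307, 378, 14), (321, 391, 112)]
sc6 [(300, 163, 237), (381, 164, 43), (328, 201, 20), (352, 313, 67), (329, 336, 18), (351, 357, 284), (286, 378, 108), (359, 387, 133), (322, 391, 116), (311, 383, 15)]
sc7 [(300, 163, 236), (328, 201, 21), (364, 301, 14), (348, 317, 53), (330, 335, 16), (353, 355, 261), (286, 378, 115), (325, 379, 28), (359, 387, 136), (307, 378, 15), (322, 391, 120), (310, 383, 16)]
```

Call:
move_arm --pt "0 0 0" --pt "0 0 0" --pt "0 0 0" --twist '[0, 0, 0]' --claw '[5, 5, 5]'

```text
t: 15.88
tool_pos: [0.4548, 0.0087, 0.4101]
orientation: [[-0.1, 0.995, -0.001], [0.995, 0.1, 0.0], [0.0, -0.001, -1.0]]
contact_force: [-0.5, 0.2, -1.8]
finger_gap: 0.0149
grip_force: 40.0
```

Call:
move_arm --pt "0 0 0" --pt "0 0 0" --pt "0 0 0" --twist '[0, 0, 0]' --claw '[5, 5, 5]'

```text
t: 16.13
tool_pos: [0.4549, 0.0086, 0.4102]
orientation: [[-0.1, 0.995, -0.0], [0.995, 0.1, 0.0], [0.0, -0.0, -1.0]]
contact_force: [0.2, -0.6, -1.8]
finger_gap: 0.0147
grip_force: 40.0
```

```bash
python3 -c "
from h import *
s=mom();cv2.imwrite('pics/w8.png',tilt());mom()
c=robot.read_camera('side');a=c['image'];mom();d=robot.read_camera('scene');b=d['image'];cv2.imwrite('pics/s8.png',a);cv2.imwrite('pics/sc8.png',b);mom()
p=s['tool_pos'];g=np.array([p[0],p[1],p[2]-.061]);th=np.radians(52);D=np.array([.0993,-.995,0])
for n,x,u in(('lip',.183,-.02),('mid',.108,-.02),('rear',.06,-.02)):
    X=g+D*(x*np.cos(th)+u*np.sin(th))+[0,0,-x*np.sin(th)+u*np.cos(th)];print(n,X.round(3),[np.round(proj(k['intrinsics'],k['T'],X)) for k in(c,d)])
for n,im in(('s',a),('sc',b)):
    h=cv2.cvtColor(im,cv2.COLOR_BGR2HSV);w=((h[:,:,0]>5)&(h[:,:,0]<20)&(h[:,:,1]>80)&(h[:,:,2]>100)).astype(np.uint8)
    w[:,:270]=0
    k,l,st,ce=cv2.connectedComponentsWithStats(w);print(n,[(*map(int,ce[i]),int(st[i,4])) for i in range(1,k) if 8<st[i,4]<700 and ce[i][0]<420 and ce[i][1]<290])
"
```

```text
t 16.13 p [0.4549 0.0086 0.4102] F [ 0.23 -0.64 -1.83] M tool [-0.055  0.007 -0.025] gap 0.0147 grip 40.0
handle top row 214 tilt~ 52.0 width 82 table 0/20/40/60 [159, 166, 191, 233] t 16.18 p [0.4549 0.0086 0.4102] F [-0.06  1.03 -1.8 ] M tool [-0.024  0.067 -0.049] gap 0.0151 grip 40.0
t 16.23 p [0.455  0.0085 0.4102] F [-0.63 -0.83 -1.62] M tool [-0.038  0.051  0.011] gap 0.0148 grip 40.0
t 16.28 p [0.455  0.0085 0.4103] F [ 0.48  0.94 -2.24] M tool [-0.07   0.031 -0.029] gap 0.015 grip 40.0
lip [ 0.465 -0.088  0.193] [array([336., 132.]), array([375., 146.])]
mid [ 0.46  -0.042  0.252] [array([342., 132.]), array([367., 131.])]
rear [ 0.457 -0.012  0.29 ] [array([347., 132.]), array([361., 120.])]
s [(333, 86, 32), (352, 99, 13), (328, 151, 9), (333, 209, 273)]
sc [(300, 163, 232), (329, 201, 22)]
```

The force reading has dropped to the empty scoop's weight (Fz from about -2.9 to -1.85). I carry the scoop back, still tilted about 52°.

Call:
move_arm --pt "0 0 -0.15" --pt "0.15 0.038 0" --pt "0.3 0.077 0" --pt "0.42 0.108 0" --pt "0.45 0.115 0" --twist '[0, 0, 0, 0, 0]' --claw '[5, 5, 5, 5, 5]' --force 60

```text
t: 16.7
tool_pos: [0.4705, 0.1099, 0.4218]
orientation: [[-0.097, 0.995, 0.001], [0.995, 0.097, -0.0], [-0.0, 0.0, -1.0]]
contact_force: [0.5, 0.1, -2.0]
finger_gap: 0.0148
grip_force: 60.0
```

Call:
move_arm --pt "0.45 0.115 0" --pt "0.45 0.115 0" --pt "0.45 0.115 0" --pt "0.42 0.108 0" --pt "0.3 0.077 0" --twist '[0, 0, 0, 0, 0]' --claw '[5, 5, 5, 5, 5]'

```text
t: 17.12
tool_pos: [0.4946, 0.2707, 0.4214]
orientation: [[-0.101, 0.995, 0.0], [0.995, 0.101, 0.001], [0.001, 0.0, -1.0]]
contact_force: [1.1, -0.7, -1.0]
finger_gap: 0.0147
grip_force: 60.0
```

Call:
move_arm --pt "0.14 0.036 0.1" --pt "0 0 0.3" --pt "0 0 0.4" --pt "0 0 0.4" --pt "0 0 0.4" --twist '[0, 0, 0, 0, 0]' --claw '[5, 5, 5, 5, 5]'

```text
t: 17.53
tool_pos: [0.4959, 0.2779, 0.3]
orientation: [[-0.1, 0.995, 0.0], [0.995, 0.1, -0.0], [-0.0, 0.0, -1.0]]
contact_force: [0.8, 0.6, -1.8]
finger_gap: 0.0149
grip_force: 60.0
```

Call:
move_arm --pt "0 0 0.4" --pt "0 0 0.3" --pt "0 0 0.15" --pt "0 0 0" --pt "0 0 0" --twist '[0, 0, 0, 0, 0]' --claw '[5, 5, 5, 5, 5]'

```text
t: 17.95
tool_pos: [0.4962, 0.2782, 0.2378]
orientation: [[-0.099, 0.995, -0.001], [0.995, 0.099, -0.0], [-0.0, -0.001, -1.0]]
contact_force: [-0.3, 1.4, -2.3]
finger_gap: 0.0145
grip_force: 60.0
```

```bash
python3 -c "
from h import *
tilt();mom()"
```

```text
handle top row 213 tilt~ 51.0 width 58 table 0/20/40/60 [159, 166, 191, 233] t 18.0 p [0.4969 0.2786 0.2389] F [-0.01  0.58 -1.03] M tool [-0.078  0.028  0.03 ] gap 0.0149 grip 60.0
```

Call:
move_arm --pt "0 0 0.1" --pt "0 0 0.1" --pt "0 0 0.05" --pt "0 0 0.03" --pt "0 0 0" --twist '[0, 0, 0, 0, 0]' --claw '[5, 5, 5, 5, 5]' --force 20

```text
t: 18.42
tool_pos: [0.4974, 0.2812, 0.2192]
orientation: [[-0.099, 0.995, 0.004], [0.995, 0.099, 0.006], [0.005, 0.004, -1.0]]
contact_force: [-3.1, 7.5, 12.3]
finger_gap: 0.0147
grip_force: 20.0
```

Call:
move_arm --pt "0.04 0 0.06" --pt "0.04 0 0.06" --pt "0 0 0" --twist '[0, 0, 0]' --claw '[5, 5, 5]'

```text
t: 18.67
tool_pos: [0.4971, 0.2888, 0.2108]
orientation: [[-0.098, 0.995, 0.005], [0.995, 0.098, 0.009], [0.008, 0.006, -1.0]]
contact_force: [-3.9, 11.6, 15.4]
finger_gap: 0.0146
grip_force: 20.0
```

```bash
python3 -c "
from h import *
tilt();mom()"
```

```text
handle top row 194 tilt~ 42.0 width 31 table 0/20/40/60 [159, 166, 191, 233] t 18.72 p [0.4971 0.2886 0.211 ] F [-4.23 10.72 15.76] M tool [0.702 1.858 0.203] gap 0.015 grip 20.0
```

Call:
move_arm --pt "0.14 0 0.06" --pt "0.12 0 0.08" --pt "0.11 0 0.08" --pt "0.1 0 0.08" --pt "0 0 0" --twist '[0, 0, 0, 0, 0]' --claw '[5, 5, 5, 5, 5]' --force 12

```text
t: 19.13
tool_pos: [0.4915, 0.3209, 0.1837]
orientation: [[-0.101, 0.995, -0.001], [0.995, 0.101, 0.0], [0.0, -0.001, -1.0]]
contact_force: [1.0, 1.8, 1.2]
finger_gap: 0.0151
grip_force: 12.0
```

```bash
python3 -c "
from h import *
tilt();mom()"
```

```text
handle top row 169 tilt~ 23.0 width 30 table 0/20/40/60 [159, 166, 191, 233] t 19.18 p [0.4916 0.3203 0.1842] F [ 0.4   0.18 -0.23] M tool [-0.248  0.1   -0.093] gap 0.015 grip 12.0
```

Call:
move_arm --pt "0.1 0 0.12" --pt "0.1 0 0.13" --pt "0.09 0 0.14" --pt "0.08 0 0.14" --pt "0 0 0" --twist '[0, 0, 0, 0, 0]' --claw '[5, 5, 5, 5, 5]'

```text
t: 19.6
tool_pos: [0.4884, 0.3482, 0.1431]
orientation: [[-0.1, 0.995, -0.002], [0.995, 0.1, -0.0], [-0.0, -0.002, -1.0]]
contact_force: [0.2, -0.3, -1.6]
finger_gap: 0.0151
grip_force: 12.0
```

```bash
python3 -c "
from h import *
tilt();mom()"
```

```text
handle top row 151 tilt~ 0.0 width 27 table 0/20/40/60 [159, 166, 191, 233] t 19.65 p [0.4884 0.3476 0.1438] F [-0.56  0.05 -2.11] M tool [-0.071  0.098 -0.016] gap 0.0149 grip 12.0
```

Call:
move_arm --pt "0.05 0 0.12" --pt "0.03 0 0.12" --pt "0.02 0 0.1" --pt "0 0 0" --pt "0 0 0" --twist '[0, 0, 0, 0, 0]' --claw '[5, 5, 5, 5, 5]'

```text
t: 20.07
tool_pos: [0.4881, 0.3543, 0.1193]
orientation: [[-0.1, 0.995, -0.001], [0.995, 0.1, -0.001], [-0.001, -0.001, -1.0]]
contact_force: [-0.0, -0.5, -1.9]
finger_gap: 0.0146
grip_force: 12.0
```

```bash
python3 -c "
from h import *
im=tilt();mom()
k=np.where(im[:,305:335].max(2).min(1)<60)[0][:3];print(k)
for r in(155,165,180,200):
    x=np.where(im[r,270:370].max(1)<60)[0];print(r,(x.min()+270,x.max()+270,len(x)) if len(x) else None)
o=cv2.imread('pics/w4.png')
for r in(165,170,180,200):
    x=np.where(o[r,270:370].max(1)<60)[0];print('old',r,(x.min()+270,x.max()+270,len(x)) if len(x) else None)
"
```

```text
handle top row 143 tilt~ 0.0 width 26 table 0/20/40/60 [159, 166, 191, 233] t 20.12 p [0.4881 0.3542 0.1196] F [ 0.11 -0.67 -2.6 ] M tool [-0.035  0.163 -0.002] gap 0.0147 grip 12.0
[142 143 144]
155 (np.int64(305), np.int64(334), 30)
165 (np.int64(305), np.int64(333), 29)
180 (np.int64(305), np.int64(333), 29)
200 (np.int64(305), np.int64(333), 29)
old 165 (np.int64(312), np.int64(326), 15)
old 170 (np.int64(307), np.int64(331), 25)
old 180 (np.int64(305), np.int64(334), 30)
old 200 (np.int64(305), np.int64(333), 29)
```

```bash
python3 - <<'E'
from h import *
a=robot.read_camera("side")["image"];b=robot.read_camera("scene")["image"];w=robot.read_camera("wrist")["image"]
cv2.imwrite("pics/s10.png",a);cv2.imwrite("pics/sc10.png",b)
R=lambda i,s:cv2.resize(i,s,interpolation=cv2.INTER_CUBIC)
top=np.hstack([R(b[220:320,225:345],(400,333)),R(b[125:225,340:440],(333,333))])
bot=np.hstack([R(a[90:180,280:400],(330,247)),R(a[235:385,290:420],(214,247)),R(w[90:300,200:440],(189,247))])
cv2.imwrite("pics/v10.png",np.vstack([top,bot]))
E
```

```text
(no output)
```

View pics/v10.png

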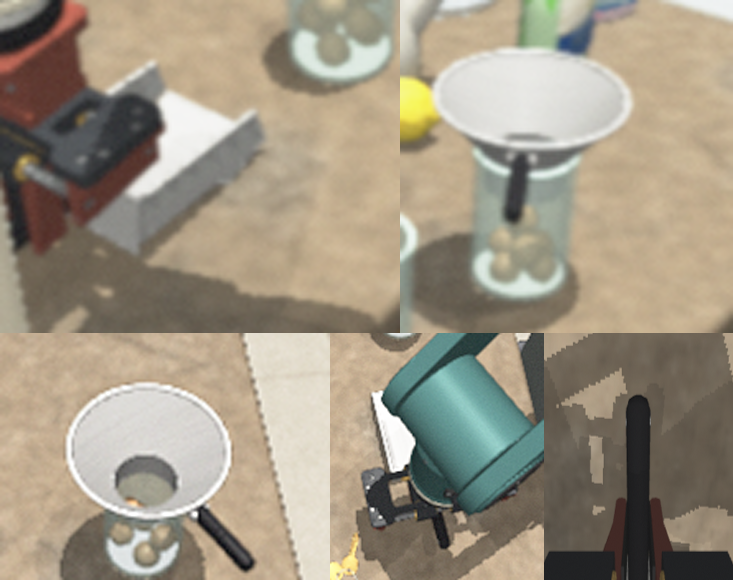

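The last picture shows the empty scoop nearly flat, nose slightly low at the counter. The funnel is upright in its jar with the walnuts lying at the bottom, and none is in the cone or on the worktop. I lower the rest of the way.

Call:
move_arm --pt "0.03 0 0.08" --pt "0.03 0 0.08" --pt "0.02 0 0.06" --pt "0 0 0" --pt "0 0 0" --twist '[0, 0, 0, 0, 0]' --claw '[5, 5, 5, 5, 5]'

```text
t: 20.68
tool_pos: [0.4878, 0.3609, 0.1031]
orientation: [[-0.1, 0.995, -0.0], [0.995, 0.1, -0.0], [-0.0, -0.0, -1.0]]
contact_force: [0.9, 0.0, -1.2]
finger_gap: 0.0146
grip_force: 12.0
```

```bash
python3 -c "
from h import *
tilt();mom()"
```

```text
handle top row 142 tilt~ 0.0 width 25 table 0/20/40/60 [159, 166, 191, 233] t 20.73 p [0.4878 0.3608 0.1032] F [ 0.49 -0.32 -1.11] M tool [-0.091  0.07   0.014] gap 0.0149 grip 12.0
```

Call:
move_arm --pt "0.01 0 0.04" --pt "0 0 0.04" --pt "0 0 0" --pt "0 0 0" --twist '[0, 0, 0, 0]' --claw '[5, 5, 5, 5]' --force 6

```text
t: 21.07
tool_pos: [0.488, 0.3618, 0.0977]
orientation: [[-0.1, 0.995, 0.001], [0.995, 0.1, 0.001], [0.001, 0.001, -1.0]]
contact_force: [-1.1, 1.8, 1.7]
finger_gap: 0.015
grip_force: 6.0
```

```bash
python3 -c "
from h import *
tilt();mom()"
```

```text
handle top row 140 tilt~ 0.0 width 25 table 0/20/40/60 [159, 166, 191, 233] t 21.12 p [0.488  0.3617 0.0977] F [-0.32  2.55  1.37] M tool [ 0.01   0.398 -0.003] gap 0.0151 grip 6.0
```

Call:
move_arm --pt "0 0 0" --pt "0 0 0" --pt "0 0 0" --pt "0 0 0" --pt "0 0 0" --twist '[0, 0, 0, 0, 0]' --claw '[20, 28, 36, 44, 44]'

```text
t: 21.53
tool_pos: [0.4878, 0.3612, 0.0975]
orientation: [[-0.099, 0.995, -0.0], [0.995, 0.099, -0.0], [-0.0, -0.0, -1.0]]
contact_force: [-0.4, -0.2, 0.3]
finger_gap: 0.0421
grip_force: 0.0
```

Call:
move_arm --pt "0 0 -0.2" --pt "0 0 -0.4" --pt "0 0 -0.5" --pt "0 0 -0.5" --pt "0.3 0 -0.4" --twist '[0, 0, 0, 0, 0]' --claw '[44, 44, 44, 44, 44]'

```text
t: 21.95
tool_pos: [0.4859, 0.3813, 0.2499]
orientation: [[-0.097, 0.995, 0.0], [0.995, 0.097, -0.002], [-0.002, 0.0, -1.0]]
contact_force: [-0.4, 0.4, -0.4]
finger_gap: 0.0442
grip_force: 0.0
```

Call:
move_arm --pt "0 -0.5 0" --pt "0 -0.5 0" --pt "0 0 0" --pt "0 0 0" --pt "0 0 0" --twist '[0, 0, 0, 0, 0]' --claw '[44, 44, 44, 44, 44]'

```text
t: 22.37
tool_pos: [0.4112, 0.3765, 0.2478]
orientation: [[-0.1, 0.995, 0.001], [0.995, 0.1, 0.0], [0.0, 0.001, -1.0]]
contact_force: [-0.1, 0.6, 0.0]
finger_gap: 0.0441
grip_force: 0.0
```

```bash
python3 - <<'E'
from h import *
s=mom();c=robot.read_camera("side");a=c["image"];b=robot.read_camera("scene");cv2.imwrite("pics/s11.png",a);cv2.imwrite("pics/sc11.png",b["image"])
# colour checks: walnut-coloured blobs outside known places; black handle and bright bowl in the side view
h=cv2.cvtColor(a,cv2.COLOR_BGR2HSV)
w=((h[:,:,0]>5)&(h[:,:,0]<20)&(h[:,:,1]>80)&(h[:,:,2]>100)).astype(np.uint8);w[:,:275]=0
k,l,st,ce=cv2.connectedComponentsWithStats(w);print("walnut blobs",[(*map(int,ce[i]),int(st[i,4])) for i in range(1,k) if 6<st[i,4]<700 and ce[i][0]<430])
for n,m in(("black",(a.max(2)<60)),("white",(h[:,:,1]<40)&(h[:,:,2]>150))):
    k,l,st,ce=cv2.connectedComponentsWithStats(m.astype(np.uint8))
    for i in range(1,k):
        if 60<st[i,4]<4000 and 290<ce[i][0]<400 and ce[i][1]>70:
            ys,xs=np.where(l==i);print(n,st[i],cv2.minAreaRect(np.c_[xs,ys].astype(np.float32)))
# hulls of the two rims from before: where handle/bowl should be if flat
K,T=c["intrinsics"],c["T"]
print("jar full diff vs start",np.abs(a[190:245,312:355].astype(int)-cv2.imread("pics/side0.png")[190:245,312:355]).mean())
E
```

```text
t 22.37 p [0.4112 0.3765 0.2478] F [-0.13  0.61  0.04] M tool [-0.113 -0.012 -0.029] gap 0.0441 grip 0.0
walnut blobs [(328, 151, 9), (333, 209, 269), (392, 314, 7), (385, 343, 9), (302, 364, 38), (286, 384, 7), (275, 392, 8)]
black [352 153  20  24  86] ((360.7698669433594, 164.71371459960938), (27.741466522216797, 5.077211856842041), 47.121097564697266)
black [ 359  304   67   45 1215] ((389.75006103515625, 332.7500305175781), (54.44721603393555, 46.66904830932617), 45.0)
black [345 323  17  47 291] ((353.1764831542969, 346.20587158203125), (47.051910400390625, 6.5484619140625), 75.96376037597656)
white [ 304  108   60   50 2124] ((333.5, 132.5), (49.0, 59.0), 90.0)
white [319 161  26  17 190] ((331.5, 169.0), (16.0, 25.0), 90.0)
white [316 189  36  32 287] ((333.75, 204.74998474121094), (33.23401641845703, 32.52690887451172), 45.0)
white [319 222  28  16 180] ((332.5, 229.5), (15.0, 27.0), 90.0)
white [ 315  264   45   60 1884] ((338.0157470703125, 295.2691955566406), (57.887428283691406, 35.28207778930664), 77.19573211669922)
white [351 264  14  45  93] ((357.92303466796875, 285.8846130371094), (45.87013244628906, 2.0172338485717773), 74.74488067626953)
white [287 387  13  13 116] ((293.7059326171875, 393.676513671875), (10.429031372070312, 13.581995010375977), 14.03624439239502)
jar full diff vs start 13.818181818181818
```

```bash
python3 -c "
from bench import robot
print(robot.sign_off())"
```

```text
the job is handed in; nothing more can be done
None
```

I handed the job in at about 22 s: the funnel sits upright in the once-empty jar with the walnuts tipped in, the empty scoop is flat on the worktop, and the full jar looks unmoved in the images. I never counted all six directly: the scoop's weight read empty, six shapes seemed visible in the jar, and I saw none loose. I didn't check the pepper mill and spice jar again, though the arm went nowhere near them.

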